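Flip the ratchet to loosen and slacken the clamp bolt

TASK

The ratchet wrench sits on the hex bolt of the small clamp with its direction lever set to tighten. Flip the lever fully over to its other side, then swing the handle counterclockwise (seen from above) through about 75 degrees so that the bolt is loosened by at least an eighth of a turn, and leave the lever on its loosening side. Do not tighten the bolt any further.

Things in the scene. Friction and masses are not known exactly. Their poses are not given: they have to be found in the camera images.
- handle_grip (a point): Middle of the ratchet's round black grip (21 mm thick, 92 long), 61 mm above the bench. Site x: level along the handle to its free end; y: left of that, the way it swings counterclockwise; z up. The bolt's fixed upright axis is 125 mm back along -x, in a grey clamp. Head's top 70 mm high. The handle turns about that axis only, can go 85 deg counterclockwise; 10 N here when it turns the bolt.
- lever_post (a point): Top centre of the upright 9 mm post, 90 mm above the bench, 17 mm tall, on the tip of the dark steel lever on the ratchet's head. Lever pivot: on the handle's centre line, 22 mm from the bolt axis towards the grip; post 32 mm from it. Starts 35 deg to the left (+y of handle_grip: tighten); loosen is 35 deg to the right (-y, post 18 mm off centre). 1.5 N moves it, stays put. Neck 14 wide below.
- direction_lever (a joint): Angle of the direction lever: 0 fully on the tightening side, 1.22 rad fully on the loosening side. It starts at 0 to 0.12. Two tall machines flank the work: the drill press (right of y = 0.02 and beyond x = 0.57, with its head high above) and the blast cabinet (left of y = 0.25, beyond x = 0.49); bring the tool in from the robot's side, low.
- bolt (a joint): Angle of the hex bolt with its socket: 0 at the start, grows as it loosens (counterclockwise from above). Lever on the loosening side: the handle turns it counterclockwise after some 12 deg of free play (more if the handle was pushed back clockwise) and runs free clockwise. Tightening side: the handle runs free counterclockwise and tightens it clockwise.

How it is judged:
On the way, in this order (a step that is already met when the one before it is completed fails the run):
1. the direction lever is flipped over to its loosening side while the bolt is still tight (value of joint direction_lever above 1 rad and value of joint bolt below 0.1 rad), for 0.2 s.
2. the ratchet has turned the bolt loose by an eighth of a turn (value of joint bolt above 0.78 rad), for 0.2 s.
At the end, for the whole second after the job is handed in: The bolt is loosened by at least 0.78 rad (45 degrees) and the direction lever stands on its loosening side (past 1.0 of 1.22 rad) (value of joint bolt above 0.78 rad and value of joint direction_lever above 1 rad); the robot touches nothing.
It fails at once if the bolt is tightened further, by more than 0.12 rad (7 degrees) (value of joint bolt below -0.12 rad).
It also fails if it takes over 40 s, if anything falls off the work surface, if the arm or the gripper's body presses on something with over 40 N, if the wrist force passes 120 N, or if a joint passes its speed limit or range.

ROBOT

A 6-joint arm with a two-finger parallel gripper is mounted at the origin on a cart in front of the work surface, level with it; the furniture and walls round the work are solid. World frame = base frame: x ahead of the robot, y to its left, z up, the work surface at z = 0. Lengths are in m, angles in rad, forces in N, time in s.
With the tool pointing down it reaches from about 0.375 to 0.975 m from the base axis. Payload 3.8 kg.
Tool frame: the origin (TCP) lies at the very end of the fingers, on their centre line; the grasp point (between the pads) lies 19 mm behind it; z points along the fingers, y is the line along which they close (so a half turn about z gives the same grasp; the last joint's range is limited). The gripper opens to 85 mm and grips with 20 to 120 N. Pads are 22 mm wide; open, the fingers measure 114 mm over their backs; the gripper's body (76 mm by 85 mm) begins 54 mm behind the grasp point. The pads swing forward as they close: fully open they stand 13 mm farther back than shut.
Start: joints at [-1.183, 0.264, 1.604, -0, 1.274, -0.037], TCP at [0.278, -0.615, 0.231] pointing down, gripper open.
Joint ranges: [-2.63, 2.63], [-0.94, 2.18], [0.31, 2.57], [-1.31, 4.45], [0, 2.66], [-2.55, 2.55]. Speed limits (rad/s): [2.57, 2.57, 3.14, 3.14, 3.14, 3.14].

INTERFACE

Orientations are given as a rotation vector (axis times angle).
In Python, from workcell import monitor, viewer, job gives the robot as it stands. The module is installed in compiled form; this text tells all that it offers.
- The arm moves only by the tool step_arm, never from a script. Its argument "series" is one flat list of numbers, 4 for each row, row after row: the shift along the tool's x, y, z in m, then the turn about the tool's z in rad. A call has 1 to 8 rows; each row is the pose to reach, as a shift and turn from the pose commanded when the call began, along the tool's axes at that moment; what a row does not reach only later rows make up. A row lasts 1/8 s, in which the tool goes at most 62.5 mm and 10.7 degrees, less where a joint would pass 70% of its speed; a pose out of reach is approached as far as the arm can. A call with a gripper value outside its range is refused whole. "gripper" is the opening, from 0 (shut) to 1 (fully open), set as the call begins (left out, the last holds). The fingers move at their own pace and stop on an object; "newtons" is the grip in N (left out, the last holds). Time passes only in rows, so rows that repeat a pose let the fingers close. It gives the time, the measured TCP pose, the force, the opening and the grip force at its end, in the units of the state.
- monitor.read_state(): the state, without advancing time (a new reading comes with each control period).
- viewer.read_camera(name): name is "scene" or "side" or "wrist"; returns a dict with "image" (420x560x3 uint8, red, green, blue), "intrinsics" (3x3 intrinsics, pixels), "T" (4x4, takes a point from camera to world coordinates); the wrist camera has in their place "hand_eye" (4x4, takes a point from camera to tool coordinates, whose origin is the TCP and whose axes are the flange's). Camera axes: x right, y up, looking along -z (the intrinsics and any distortion apply to the point x, -y, -z); pixel columns grow to the right and rows downward; lengths in m; the calibration is good to about 2 mm. A picture is of the moment at which its call begins: read the wrist's pose just before it. There is no depth.
- job.finish_job(): hands the job in; it is judged then, once.
Trained networks look in a picture, given as the dict that the camera call returned (one of the last four; its "shot" number tells which), for a name from the list of things; names that differ only in an ending like _2 or _b are one class to them, and where a whole thing is asked for, a point or a joint stands for the part that bears it (a point fixed in the world has none). Each returns a list of dicts, best first, with "score" (0 to 1); they miss things now and then, are a little off and sometimes report something else, mostly with a low value. They report only what shows in the picture. A call takes as long as a camera call.
- viewer.boxes_of(picture, label): "extent" ([centre column, centre row, width, height] in pixels, round what is visible of it).
- viewer.spot_point(picture, label): "point" ([column, row] in pixels: a listed point, or the origin of a listed thing).
The state is a dict: "time": time; "q": joint angles; "joint_vel": joint speeds; "joint_torque": joint torques, N m; "tool_pos": TCP position; "tcp_rot": TCP orientation; "wrist_force": force on the tool from outside, world axes, zero at the start; "torque": the same for the moment, N m; "width": opening from 0.0 (shut) to 1.0 (fully open); "grip_force": force on a finger pad.
Only numpy, scipy, OpenCV 4.12 (cv2) and the standard library are available. Lean on these libraries where they do the work, as an engineer would, in place of code of your own. Each camera call takes 0.05 s, during which the arm holds its last target. There are 200 camera calls.

## Working session

There is one attempt and no reset: what is moved stays moved. The work goes in short steps, Python scripts to look and compute and a tool call to move; the robot and the scene stay as the last step left them, time stands still between calls to the robot, and variables do not carry over. Pictures are saved under pics/ and viewed, at most 13 in all, crops included, and the job is handed in when it is done.

Besides the shell and the picture viewer there is one more tool, called after "Emit:" in YAML: its name, and indented under it one key for each argument. step_arm: Moves the arm, as the interface text tells. Its arguments: {"type":"object","properties":{"series":{"type":"array"},"gripper":{"type":"number"},"newtons":{"type":"number"}},"required":["series"]}

```bash
mkdir -p pics
cat > h.py <<'E'
import numpy as np, cv2
from scipy.spatial.transform import Rotation as R
from workcell import monitor, viewer, job
def shot(name):
    s=monitor.read_state(); p=viewer.read_camera(name)
    if name=="wrist":
        T=np.eye(4);T[:3,:3]=R.from_rotvec(s["tcp_rot"]).as_matrix();T[:3,3]=s["tool_pos"]
        p["Tw"]=T@p["hand_eye"]
    else: p["Tw"]=p["T"]
    return p
def ray(p,uv):
    K=np.array(p["intrinsics"]);d=np.linalg.inv(K)@[uv[0],uv[1],1]
    d=p["Tw"][:3,:3]@np.array([d[0],-d[1],-d[2]]);return p["Tw"][:3,3],d/np.linalg.norm(d)
def atz(p,uv,z):
    o,d=ray(p,uv);return o+d*(z-o[2])/d[2]
def tri(rs):
    A=0;b=0
    for o,d in rs:
        M=np.eye(3)-np.outer(d,d);A=A+M;b=b+M@o
    x=np.linalg.solve(A,b);return x,[np.linalg.norm((np.eye(3)-np.outer(d,d))@(x-o)) for o,d in rs]
def save(p,f): cv2.imwrite("pics/"+f,cv2.cvtColor(p["image"],cv2.COLOR_RGB2BGR))
E
cat > a.py <<'E'
from h import *
s=monitor.read_state();print(s["tool_pos"],s["tcp_rot"],s["time"])
P={}
for c in ["scene","side"]:
    p=shot(c);save(p,c+"0.png");print(c,[k for k in p],p["Tw"][:3,3].round(3))
    for l in ["handle_grip","lever_post"]:
        r=viewer.spot_point(p,l);P[c,l]=(p,r)
        print(l,[(np.round(x["point"],1),round(x["score"],2)) for x in r[:3]], [np.round(x["extent"],0) for x in viewer.boxes_of(p,l)[:2]])
for l,z in [("handle_grip",.061),("lever_post",.09)]:
    rs=[]
    for c in ["scene","side"]:
        p,r=P[c,l]
        if r: rs.append(ray(p,r[0]["point"]));print(l,c,atz(p,r[0]["point"],z).round(4))
    if len(rs)==2: print(tri(rs))
E
python3 a.py; python3 -c "
import cv2,numpy as np
cv2.imwrite('pics/both0.png',cv2.resize(np.hstack([cv2.imread('pics/scene0.png'),cv2.imread('pics/side0.png')]),(800,300)))"
```

```text
[ 0.27792357 -0.61431394  0.22994707] [-3.06879626e+00 -6.61836018e-01  6.14118503e-04] 0.0
scene ['image', 'intrinsics', 'T', 'shot', 'Tw'] [0.172 0.709 0.565]
handle_grip [(array([316.1, 225.1]), 0.58)] [array([290., 215., 112.,  56.])]
lever_post [(array([281.7, 186.8]), 0.53)] [array([268., 194.,  24.,  11.])]
side ['image', 'intrinsics', 'T', 'shot', 'Tw'] [ 0.311 -0.581  0.513]
handle_grip [(array([231. , 226.3]), 0.67)] [array([257., 221., 119.,  24.])]
lever_post [(array([277.1, 210.6]), 0.49)] [array([284., 215.,  19.,  11.])]
handle_grip scene [0.4319 0.1377 0.061 ]
handle_grip side [0.4354 0.1323 0.061 ]
(array([0.43459755, 0.13479264, 0.05884677]), [np.float64(0.0013829917833587855), np.float64(0.0013829917833586768)])
lever_post scene [0.5099 0.111  0.09  ]
lever_post side [0.5091 0.1137 0.09  ]
(array([0.50890264, 0.11235841, 0.09096134]), [np.float64(0.0002721101019411513), np.float64(0.00027211010194120835)])
```

View pics/scene0.png

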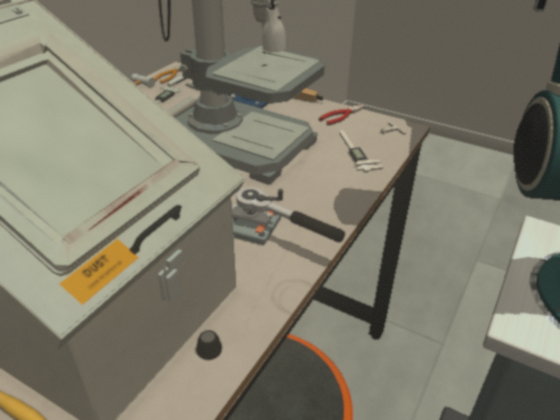

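View pics/side0.png

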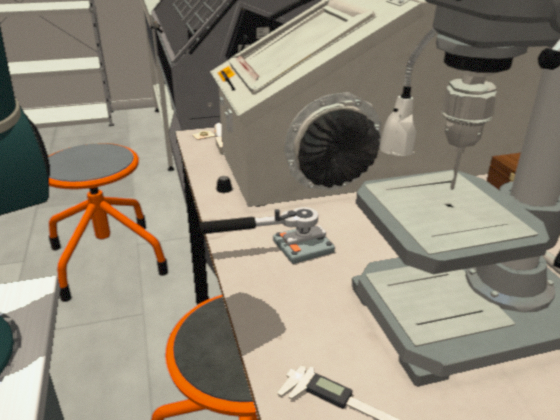

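The scene view shows the grip's middle near (318,226) and the post near (281,191). In the side view they are near (231,226) and (277,211). Both agree with the networks, and the triangulated heights of 59 and 91 mm fit the text. The grip-to-post distance is 79 mm, as expected. The handle points along world -x, which puts the bolt near (0.559, 0.128). I'll move to a point in front of it.

Emit:
step_arm:
  series: [0.05,-0.068,0.0,0.06,0.1,-0.137,0.0,0.12,0.15,-0.205,0.0,0.18,0.2,-0.273,0.01,0.24,0.25,-0.34,0.01,0.3,0.3,-0.41,0.02,0.36,0.35,-0.478,0.03,0.42,0.4,-0.547,0.03,0.483]
  gripper: 0.3

```text
time: 1.5
tool_pos: [0.381, -0.1246, 0.2118]
tcp_rot: [3.14, -0.096, 0.002]
wrist_force: [0.9, 0.2, -0.6]
width: 0.303
grip_force: 0.0
```

```bash
cat > b.py <<'E'
from h import *
import sys
s=monitor.read_state();print(s["time"],s["tool_pos"].round(4) if hasattr(s["tool_pos"],"round") else s["tool_pos"],"q",np.round(s["q"],2),"w",s["width"],"F",np.round(s["wrist_force"],1))
Rm=R.from_rotvec(s["tcp_rot"]).as_matrix();print("yaw",np.degrees(np.arctan2(Rm[1,0],Rm[0,0])).round(2),"z",Rm[:,2].round(3))
p=shot("wrist");save(p,sys.argv[1])
for l,z in [("handle_grip",.061),("lever_post",.09)]:
    for x in viewer.spot_point(p,l)[:2]: print(l,np.round(x["point"],1),round(x["score"],2),atz(p,x["point"],z).round(4))
E
python3 b.py w1.png
```

```text
1.5 [ 0.381  -0.1246  0.2118] q [-0.38 -0.27  2.17  0.    1.24  1.25] w 0.30345234696844103 F [ 0.9  0.2 -0.6]
yaw -3.49 z [ 0.002 -0.    -1.   ]
```

Emit:
step_arm:
  series: [0.01,-0.05,0.0,0.0,0.015,-0.1,0.0,0.0,0.02,-0.15,0.0,0.0,0.025,-0.19,0.0,0.0,0.025,-0.19,0.0,0.0,0.025,-0.19,0.0,0.0]

```text
time: 2.4
tool_pos: [0.4172, 0.0605, 0.2115]
tcp_rot: [3.139, -0.092, -0.0]
wrist_force: [0.8, -0.2, -0.2]
width: 0.301
grip_force: 0.0
```

```bash
python3 b.py w2.png
```

```text
2.4 [0.4172 0.0605 0.2115] q [ 0.09 -0.22  2.13 -0.    1.23  1.72] w 0.3005502119286461 F [ 0.8 -0.2 -0.2]
yaw -3.37 z [-0.    -0.001 -1.   ]
handle_grip [183.4 172.7] 0.73 [0.4373 0.1378 0.061 ]
lever_post [192.5  77. ] 0.72 [0.5083 0.1144 0.09  ]
```

View pics/w2.png

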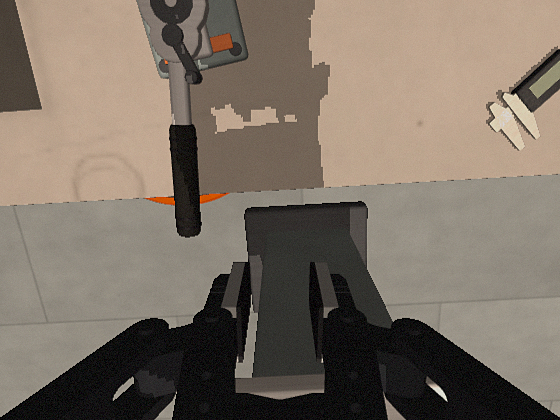

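```bash
cat > c.py <<'E'
from h import *
p=shot("wrist");print(p["Tw"].round(3))
g=cv2.cvtColor(p["image"],cv2.COLOR_RGB2GRAY)
def mid(r,lo,hi,t=60):
    c=np.where(g[r,lo:hi]<t)[0]+lo; return (c.min()+c.max())/2
pts=[]
for r in range(135,232,8):
    m=mid(r,150,230);q=atz(p,(m,r),.061);pts.append(q[:2])
pts=np.array(pts);print(pts.round(4))
a=np.polyfit(pts[:,0],pts[:,1],1);print(a,np.degrees(np.arctan(a[0])))
for uv,z in [((172,8),.075),((194,77),.09),((186,180),.061),((182,127),.061),((189,234),.061)]:print(uv,atz(p,uv,z).round(4))
c=cv2.resize(p["image"][0:240,100:280],None,fx=2.5,fy=2.5,interpolation=cv2.INTER_CUBIC)
cv2.imwrite("pics/c2.png",c[:,:,::-1])
E
python3 c.py
```

```text
[[-0.06   0.951  0.305  0.495]
 [-0.998 -0.057 -0.019  0.056]
 [-0.001 -0.305  0.952  0.354]
 [ 0.     0.     0.     1.   ]]
[[0.4673 0.1345]
 [0.4611 0.135 ]
 [0.4547 0.1351]
 [0.4484 0.136 ]
 [0.4418 0.1361]
 [0.4352 0.1366]
 [0.4286 0.1371]
 [0.4218 0.1377]
 [0.4149 0.1382]
 [0.408  0.1387]
 [0.4009 0.1393]
 [0.3937 0.1394]
 [0.3865 0.1408]]
[-0.07316101  0.16859376] -4.184362179113858
(172, 8) [0.5537 0.1256 0.075 ]
(194, 77) [0.5081 0.1132 0.09  ]
(186, 180) [0.431  0.1364 0.061 ]
(182, 127) [0.4735 0.1337 0.061 ]
(189, 234) [0.3837 0.1403 0.061 ]
```

View pics/c2.png

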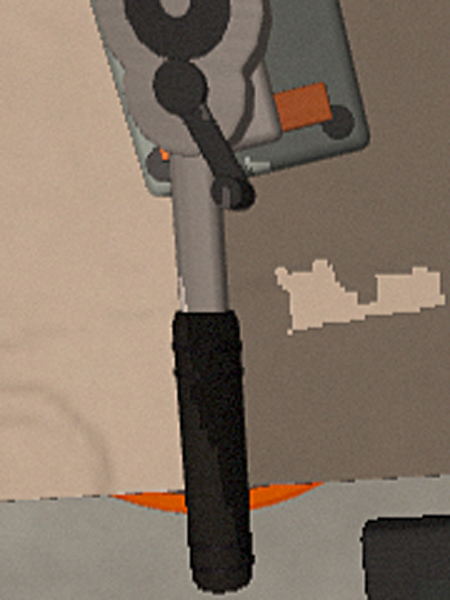

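The crop shows the lever pivot at about (180,88), the post at about (233,190) to the handle's left (the tightening side), and the grip running from (207,315) to (222,590). The handle line is at -4.2°, which gives bolt ≈ (0.555, 0.128), post ≈ (0.507, 0.113) and loosening target ≈ (0.508, 0.150).

Emit:
step_arm:
  series: [0.01,-0.027,0.045,0.014,0.02,-0.054,0.09,0.014,0.053,-0.056,0.09,0.014,0.087,-0.058,0.09,0.014,0.087,-0.058,0.09,0.014,0.087,-0.058,0.09,0.014]

```text
time: 3.35
tool_pos: [0.5065, 0.1139, 0.1212]
tcp_rot: [3.139, -0.115, -0.002]
wrist_force: [0.2, -0.2, -1.2]
width: 0.296
grip_force: 0.0
```

```bash
python3 b.py w3.png
```

```text
3.35 [0.5065 0.1139 0.1212] q [0.17 0.07 2.05 0.   1.03 1.82] w 0.29644767192584837 F [ 0.2 -0.2 -1.2]
yaw -4.21 z [-0.001 -0.    -1.   ]
handle_grip [250.5 335.2] 0.67 [0.4349 0.1382 0.061 ]
lever_post [278.6 245.3] 0.79 [0.5097 0.1142 0.09  ]
```

View pics/w3.png

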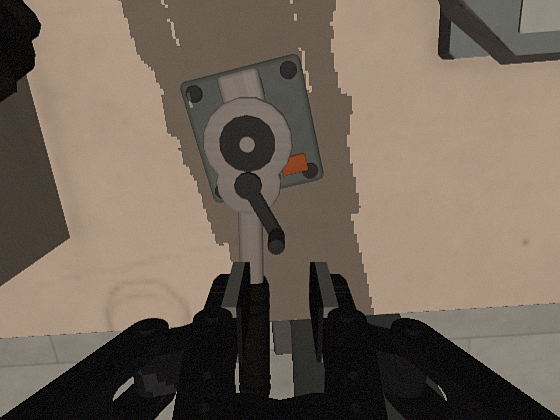

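The post's top is at about (277,243), centred between the fingers (about 240 and 320), and the network puts it at (0.510, 0.114). I'll descend over it and read the forces.

Emit:
step_arm:
  series: [0.001,0.0,0.015,0.0,0.002,0.0,0.03,0.0,0.002,0.0,0.044,0.0,0.002,0.0,0.044,0.0]

```text
time: 4.0
tool_pos: [0.5072, 0.1143, 0.0752]
tcp_rot: [3.139, -0.113, -0.007]
wrist_force: [-1.0, -0.2, 0.0]
width: 0.3
grip_force: 0.0
```

```bash
python3 b.py w4.png
python3 - <<'E'
from h import *
p=shot("wrist")
for uv in [(247,144),(247,146)]:print(atz(p,uv,.07))
E
```

```text
4.0 [0.5072 0.1143 0.0752] q [0.17 0.13 2.08 0.   0.94 1.82] w 0.2997756909378616 F [-1.  -0.2  0. ]
yaw -4.13 z [-0.004 -0.001 -1.   ]
handle_grip [246.  392.8] 0.89 [0.4333 0.1377 0.061 ]
lever_post [279.9 296.4] 0.82 [0.5084 0.1141 0.09  ]
[0.5682818 0.1237872 0.07     ]
[0.56747505 0.1238669  0.07      ]
```

Emit:
step_arm:
  series: [0.0,-0.006,0.0,0.0,-0.002,-0.012,0.0,0.0,-0.003,-0.018,0.0,0.0,-0.003,-0.024,0.0,0.0,-0.003,-0.03,0.0,0.0,-0.002,-0.036,0.0,0.0,-0.001,-0.04,0.0,0.0,-0.001,-0.04,0.0,0.0]

```text
time: 5.2
tool_pos: [0.5117, 0.1551, 0.0777]
tcp_rot: [-3.139, 0.113, -0.002]
wrist_force: [0.7, 0.2, -0.7]
width: 0.301
grip_force: 0.0
```

```bash
python3 b.py w5.png
```

```text
5.2 [0.5117 0.1551 0.0777] q [0.25 0.15 2.05 0.   0.94 1.89] w 0.30138772104302325 F [ 0.7  0.2 -0.7]
yaw -4.12 z [ 0.001  0.001 -1.   ]
handle_grip [301.1 293.6] 0.39 [0.4946 0.1457 0.061 ]
lever_post [299.7 293.1] 0.88 [0.5122 0.147  0.09  ]
```

View pics/w5.png

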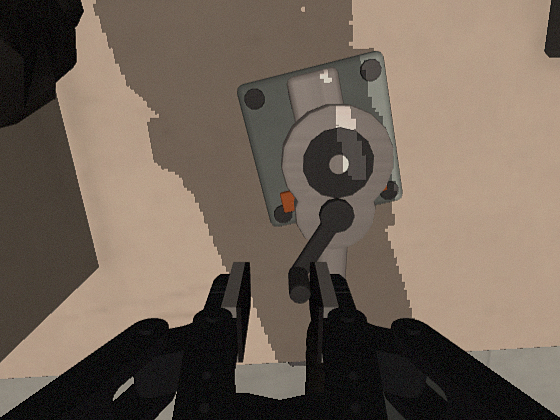

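The lever has flipped: its post is now at about (299,290), left of the pivot at (337,214) in this view. The network puts it at (0.512, 0.147), about 16 mm past the centre line. I'll nudge it 2 mm more for margin, then back off slightly and lift.

Emit:
step_arm:
  series: [-0.001,-0.001,0.0,0.0,-0.001,-0.002,0.0,0.0,-0.001,-0.002,0.0,0.0,-0.001,-0.002,0.0,0.0]

```text
time: 5.85
tool_pos: [0.5106, 0.1564, 0.0777]
tcp_rot: [3.139, -0.113, 0.001]
wrist_force: [2.1, -2.9, -0.1]
width: 0.301
grip_force: 1.3
```

```bash
python3 b.py w6.png
```

```text
5.85 [0.5106 0.1564 0.0777] q [ 0.25  0.15  2.05 -0.    0.94  1.89] w 0.30105563437512606 F [ 2.1 -2.9 -0.1]
yaw -4.14 z [ 0.001 -0.    -1.   ]
handle_grip [326.1 387.5] 0.66 [0.4352 0.1366 0.061 ]
```

The wrist reads about 3 N against the lever, so it is at its stop. I'll open, lift off and go above the grip.

Emit:
step_arm:
  series: [0.0,0.0,0.0,0.0,0.0,0.0,-0.02,0.0,0.0,0.002,-0.05,0.0,-0.03,0.01,-0.05,0.0,-0.06,0.02,-0.05,0.0,-0.077,0.025,-0.05,0.0,-0.077,0.025,-0.05,0.0,-0.077,0.025,-0.05,0.0]
  gripper: 0.5

```text
time: 7.0
tool_pos: [0.4326, 0.1376, 0.1279]
tcp_rot: [-3.139, 0.113, -0.002]
wrist_force: [0.3, 0.6, 0.4]
width: 0.502
grip_force: 0.0
```

```bash
python3 b.py w7.png
```

```text
7.0 [0.4326 0.1376 0.1279] q [ 0.25 -0.07  2.17  0.    1.04  1.9 ] w 0.5016021991088133 F [0.3 0.6 0.4]
yaw -4.14 z [ 0.001  0.001 -1.   ]
handle_grip [279.5 224.8] 0.7 [0.434  0.1377 0.061 ]
lever_post [248.2  92.8] 0.56 [0.5114 0.1468 0.09  ]
```

View pics/w7.png

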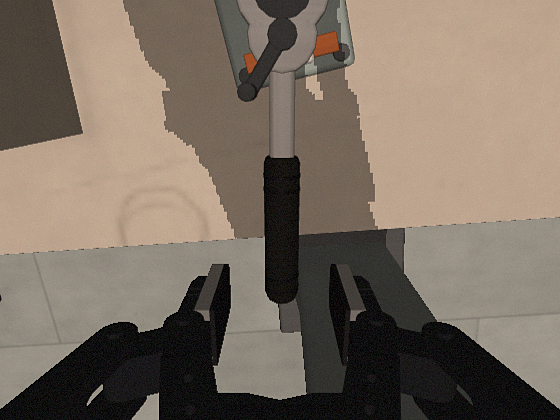

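The lever points left from its pivot (282,33) to the post (247,92), on the loosening side. The grip at x≈282 lies midway between the pads at 212 and 348. I'll descend around the grip.

Emit:
step_arm:
  series: [0.0,0.0,0.02,0.0,0.0,0.0,0.04,0.0,0.0,0.0,0.06,0.0,0.0,0.0,0.075,0.0,0.0,0.0,0.085,0.0,0.0,0.0,0.085,0.0]

```text
time: 7.9
tool_pos: [0.4311, 0.1371, 0.0418]
tcp_rot: [3.139, -0.113, -0.002]
wrist_force: [0.1, 0.3, -1.2]
width: 0.499
grip_force: 0.0
```

Emit:
step_arm:
  series: [0.0,0.0,0.0,0.0,0.0,0.0,0.0,0.0,0.0,0.0,0.0,0.0]
  gripper: 0.33
  newtons: 20

```text
time: 8.28
tool_pos: [0.432, 0.1373, 0.0431]
tcp_rot: [-3.139, 0.113, -0.002]
wrist_force: [0.5, 0.4, -0.6]
width: 0.329
grip_force: 0.0
```

No forces on the wrist. Now I'll swing the handle along the arc (r ≈ 0.123 m), the first 36°.

Emit:
step_arm:
  series: [0.0004,0.0097,0,-0.0785,0.0015,0.019,0,-0.157,0.0034,0.0287,0,-0.236,0.006,0.038,0,-0.314,0.0094,0.047,0,-0.393,0.0134,0.056,0,-0.471,0.018,0.064,0,-0.55,0.0235,0.072,0,-0.628]

```text
time: 9.28
tool_pos: [0.4485, 0.0652, 0.0428]
tcp_rot: [-3.017, -0.862, 0.003]
wrist_force: [-4.4, 8.2, 5.2]
width: 0.329
grip_force: 4.5
```

```bash
python3 b.py w8.png
```

```text
9.275 [0.4485 0.0652 0.0428] q [0.09 0.05 2.23 0.   0.86 1.1 ] w 0.32929200481525217 F [-4.4  8.2  5.2]
yaw 31.9 z [-0.003  0.003 -1.   ]
handle_grip [270. 299.] 0.6 [0.4484 0.0693 0.061 ]
lever_post [215.8  80.7] 0.94 [0.5091 0.1211 0.09  ]
```

View pics/w8.png

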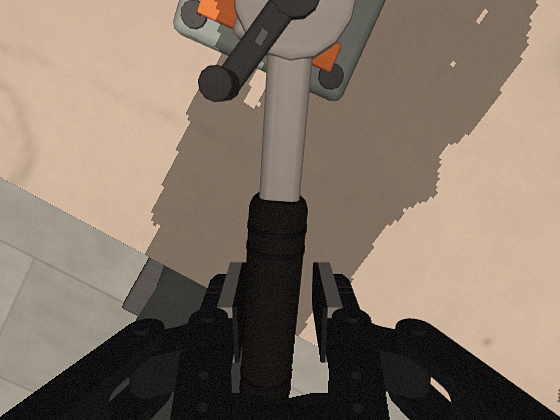

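The handle is following, leaning on the left pad at about 9 N, and the lever is still over to the left at (216,82). Now the second 36°.

Emit:
step_arm:
  series: [0.0004,0.0097,0,-0.0785,0.0015,0.019,0,-0.157,0.0034,0.0287,0,-0.236,0.006,0.038,0,-0.314,0.0094,0.047,0,-0.393,0.0134,0.056,0,-0.471,0.018,0.064,0,-0.55,0.0235,0.072,0,-0.628]

```text
time: 10.42
tool_pos: [0.5028, 0.0151, 0.0413]
tcp_rot: [-2.6, -1.753, 0.013]
wrist_force: [-10.6, -0.7, 5.6]
width: 0.329
grip_force: 4.7
```

```bash
python3 b.py w9.png
python3 - <<'E'
from h import *
P=[]
for c in ["scene","side"]:
    p=shot(c)
    for l in ["handle_grip","lever_post"]:
        for x in viewer.spot_point(p,l)[:1]:print(c,l,round(x["score"],2),atz(p,x["point"],.061 if l[0]=='h' else .09).round(4))
E
```

```text
10.425 [0.5028 0.0151 0.0413] q [-0.02  0.15  2.13  0.    0.87  0.36] w 0.3289327169707327 F [-10.6  -0.7   5.6]
yaw 67.98 z [-0.011  0.    -1.   ]
lever_post [226.6  86.5] 0.75 [0.5214 0.0937 0.09  ]
scene handle_grip 0.68 [0.5009 0.0154 0.061 ]
scene lever_post 0.73 [0.5237 0.0868 0.09  ]
side handle_grip 0.76 [0.5054 0.017  0.061 ]
```

View pics/w9.png

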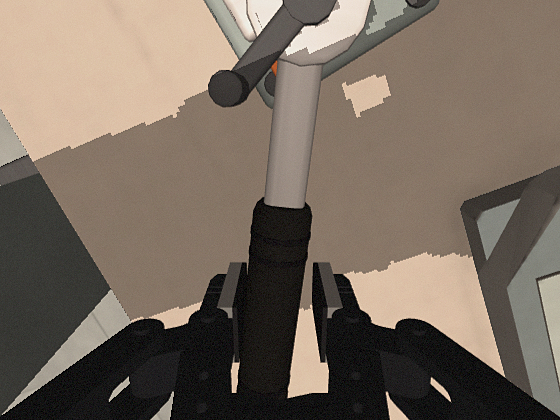

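The handle has swung about 69°: the grip is at (0.503, 0.016). The lever is still over to the left at (227,88). I'll push about 5° more, then back the pad off, open and lift straight up.

Emit:
step_arm:
  series: [0.0002,0.005,0,-0.044,0.0005,0.0105,0,-0.087,0.0005,0.0105,0,-0.087,0.0005,0.0105,0,-0.087]

```text
time: 11.38
tool_pos: [0.513, 0.0111, 0.0411]
tcp_rot: [-2.524, -1.862, 0.013]
wrist_force: [-9.3, -2.4, 2.8]
width: 0.328
grip_force: 3.5
```

Emit:
step_arm:
  series: [0,0,0,0,0,0,0,0,0,0,0,0,0,0,0,0]
  gripper: 0.5

```text
time: 11.88
tool_pos: [0.515, 0.0116, 0.0412]
tcp_rot: [-2.526, -1.862, 0.006]
wrist_force: [-5.0, 0.9, -2.3]
width: 0.501
grip_force: 2.8
```

```bash
python3 b.py w10.png
```

```text
11.875 [0.515  0.0116 0.0412] q [-0.03  0.17  2.11  0.    0.87  0.27] w 0.5010628405715619 F [-5.   0.9 -2.3]
yaw 72.81 z [-0.005  0.    -1.   ]
handle_grip [254.6 305.9] 0.73 [0.5061 0.0144 0.061 ]
lever_post [208.9  90.9] 0.81 [0.5221 0.0918 0.09  ]
```

The handle still leans on one pad, so I'll centre first and then lift.

Emit:
step_arm:
  series: [0,-0.004,0,0,0,-0.008,0,0,0,-0.008,0,0]

```text
time: 12.4
tool_pos: [0.5105, 0.014, 0.0431]
tcp_rot: [2.528, 1.864, 0.002]
wrist_force: [-1.6, 1.9, -1.0]
width: 0.498
grip_force: 1.1
```

Emit:
step_arm:
  series: [0,0,-0.02,0,0,0,-0.045,0,0,0,-0.07,0,-0.01,0,-0.09,0,-0.05,0,-0.1,0,-0.08,0,-0.1,0,-0.08,0,-0.1,0,-0.08,0,-0.1,0]

```text
time: 13.4
tool_pos: [0.4873, -0.0625, 0.1431]
tcp_rot: [2.528, 1.863, 0.002]
wrist_force: [-0.6, -0.5, 0.1]
width: 0.498
grip_force: 0.0
```

```bash
python3 b.py w11.png
```

```text
13.4 [ 0.4873 -0.0625  0.1431] q [-0.18 -0.01  2.08  0.    1.07  0.12] w 0.49812024427444485 F [-0.6 -0.5  0.1]
yaw 72.78 z [ 0.002 -0.    -1.   ]
handle_grip [255.5  90. ] 0.81 [0.4977 0.0174 0.061 ]
```

View pics/w11.png

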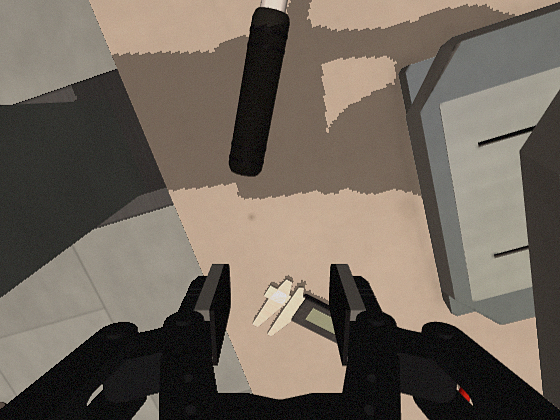

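```bash
sed -i 's/+"0.png"/+"9.png"/' a.py; python3 a.py | grep -v "^\[" ; python3 -c "
import cv2,numpy as np
a=cv2.imread('pics/scene9.png')[150:270,200:360];b=cv2.imread('pics/side9.png')[170:290,200:360]
cv2.imwrite('pics/z9.png',cv2.resize(np.hstack([a,b]),(800,300),interpolation=cv2.INTER_CUBIC))"
```

```text
scene ['image', 'intrinsics', 'T', 'shot', 'Tw'] [0.172 0.709 0.565]
handle_grip [(array([311.8, 178.1]), 0.64)] [array([287., 189., 100.,  46.])]
lever_post [(array([280.7, 180.8]), 0.47)] [array([270., 185.,  28.,  14.])]
side ['image', 'intrinsics', 'T', 'shot', 'Tw'] [ 0.311 -0.581  0.513]
handle_grip [(array([290.6, 257.5]), 0.77)] [array([296., 247.,  41.,  80.])]
lever_post [(array([289.4, 216.7]), 0.46)] [array([294., 220.,  15.,  10.])]
handle_grip scene [0.4984 0.0236 0.061 ]
handle_grip side [0.5042 0.0218 0.061 ]
(array([0.50188176, 0.02115776, 0.06020698]), [np.float64(0.0024894035174864737), np.float64(0.002489403517486505)])
lever_post scene [0.52   0.0968 0.09  ]
lever_post side [0.5227 0.09   0.09  ]
(array([0.5229256 , 0.09307131, 0.08753538]), [np.float64(0.000894374258978491), np.float64(0.000894374258978494)])
```

View pics/z9.png

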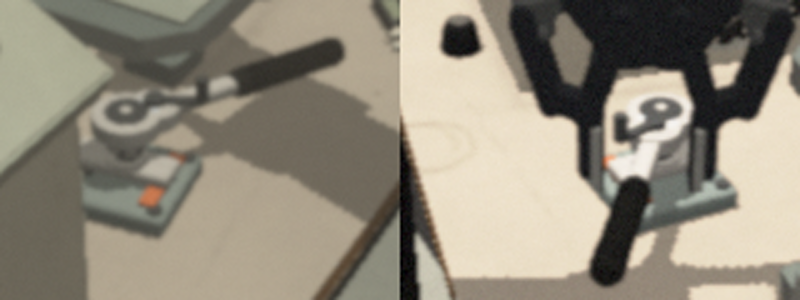

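The crop shows the handle swung toward the drill press with the lever post on its loosening side: (620,130) in the right half, left of the neck in that view. The gripper is clear of everything, so I'll hand in.

```bash
python3 -c "
from workcell import job
print(job.finish_job())"
```

```text
the job is handed in; nothing more can be done
None
```

I flipped the lever to its loosening side, swung the handle about 70° counterclockwise, and handed the job in with the robot clear of everything. Allowing for free play, I estimate the bolt is loosened by about 1 rad, though its angle could not be read directly and the hand-in returned no verdict.

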